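# Start the green timer on the turntable

## Task

The tortilla press has just been shut, so start its timer: with the fingertips, gently press the green button of the timer on the turntable from above, keep it pressed in for a good second, then let it spring back up and draw the hand back at least a hand's breadth from it. Do not pick up or shift the green timer or turn the turntable, and touch nothing else: the blue and yellow timers, salt dish, cruet, press, bucket lid and masher are to be left alone.

Things in the scene. Friction and masses are not known exactly. Their poses are not given: they have to be found in the camera images.
- timer_green: puck-shaped kitchen timer with a round green push button on top of a white housing, standing loose on the turntable; housing 64 mm across and 30 mm high with a narrow grey band, weight about 0.13 kg; origin at the centre of its underside, z up, yaw arbitrary
- green_button_top (a point): centre of the top face of the green button (42 mm across, stands 12 mm proud of the housing, so 42 mm above the turntable's top and 72 mm above the table when not pressed); moves down with the button
- green_button (a joint): how far the green button is pushed in, in m: 0 = up, 0.008 = all the way in; a soft spring (about 0.6 N at the start, rising evenly to about 5.5 N all the way in) returns it when let go; the timer takes a press once it is at least half-way in (0.004)
- timer_blue: puck-shaped kitchen timer with a round blue push button on top of a white housing, standing loose on the turntable; housing 64 mm across and 30 mm high with a narrow grey band, weight about 0.13 kg; origin at the centre of its underside, z up, yaw arbitrary
- blue_button_top (a point): centre of the top face of the blue button (42 mm across, stands 12 mm proud of the housing, so 42 mm above the turntable's top and 72 mm above the table when not pressed); moves down with the button
- blue_button (a joint): how far the blue button is pushed in, in m: 0 = up, 0.008 = all the way in; a soft spring (about 0.6 N at the start, rising evenly to about 5.5 N all the way in) returns it when let go; the timer takes a press once it is at least half-way in (0.004)
- timer_yellow: puck-shaped kitchen timer with a round yellow push button on top of a white housing, standing loose on the turntable; housing 64 mm across and 30 mm high with a narrow grey band, weight about 0.13 kg; origin at the centre of its underside, z up, yaw arbitrary
- yellow_button_top (a point): centre of the top face of the yellow button (42 mm across, stands 12 mm proud of the housing, so 42 mm above the turntable's top and 72 mm above the table when not pressed); moves down with the button
- yellow_button (a joint): how far the yellow button is pushed in, in m: 0 = up, 0.008 = all the way in; a soft spring (about 0.6 N at the start, rising evenly to about 5.5 N all the way in) returns it when let go; the timer takes a press once it is at least half-way in (0.004)
- turntable: round wooden turntable, 320 mm across, its top 30 mm above the table; turns on a light bearing about its vertical axis if pushed sideways; origin on its axis at table height. The three timers, the salt dish and the cruet stand evenly round it, about 112 mm from its axis and about 130 mm from centre to centre, in any order
- turntable_rim (a point): a point on the turntable's top near its edge, 155 mm from the axis; turns with it
- salt_dish: small open white ceramic dish, 76 mm across and 34 mm high, on the turntable; origin at the centre of its underside
- cruet: squat clear glass cruet with a cork stopper, 66 mm across and 100 mm high, on the turntable (stopper's top 130 mm above the table); origin at the centre of its underside
- press: metal tortilla press fixed to the table, shut, its lever lowered over the top plate; round plates 200 mm across, 300 mm long overall with hinge and lever, 80 mm high; origin at the centre of its underside
- bucket_lid: red plastic bucket lid lying flat on the table, 260 mm across and 17 mm high; origin at the centre of its underside
- masher: wooden masher lying on the table: block head 70 x 60 x 60 mm with a handle 24 mm thick reaching 196 mm from the head's centre along its own -x; origin under the head's centre
There are look-alikes about, which are no part of the job. Leave any purple or turquoise look-alike of the timer_green alone. What is shaped like the cruet but pink or purple is not meant.

How it is judged:
On the way, in this order (a step that is already met when the one before it is completed fails the run):
1. the green button is held at least half-way in by the fingers for 0.7 s (value of joint green_button above 0.004 m and contact force between the fingers and timer_green above 0.5 N), for 0.7 s.
2. the green button has sprung back up and the fingers have left it (value of joint green_button below 0.0015 m and contact force between the fingers and timer_green below 0.1 N), for 0.2 s.
At the end, for the whole second after the job is handed in: All buttons up (under 1.5 mm in), grasp point over 80 mm from the green button's top, green timer upright (0.1 rad), at rest and within 12 mm of its start, turntable rim within 18 mm of its start, every other loose thing upright (0.1 rad) and within 12 mm of its start (value of joint each of green_button, blue_button, yellow_button below 0.0015 m and distance between the grasp point and green_button_top above 0.08 m and distance of each of timer_green, timer_blue, timer_yellow, salt_dish, cruet, bucket_lid, masher from where it was at the start of the episode below 0.012 m and angle between each of timer_green, timer_blue, timer_yellow, salt_dish, cruet, bucket_lid, masher's own z axis and vertical below 0.1 rad and linear speed of timer_green below 0.02 m/s and distance of turntable_rim from where it was at the start of the episode below 0.018 m); the robot touches nothing.
It fails at once if the green timer is pressed hard (over 20 N) (contact force between any of the fingers, the arm and timer_green above 20 N).
It fails at once if the green timer is lifted off the turntable (8 mm), tipped or shifted by more than 12 mm (z of timer_green in the frame of turntable above 0.038 m or angle between timer_green's own z axis and vertical above 0.2 rad or distance of timer_green from where it was at the start of the episode above 0.012 m).
It fails at once if the blue or yellow button is pressed (value of joint any of blue_button, yellow_button above 0.002 m).
It fails at once if the robot touches something other than the green timer (over 1 N) (contact force between any of the fingers, the arm and timer_blue above 1 N or contact force between any of the fingers, the arm and timer_yellow above 1 N or contact force between any of the fingers, the arm and salt_dish above 1 N or contact force between any of the fingers, the arm and cruet above 1 N or contact force between any of the fingers, the arm and press above 1 N or contact force between any of the fingers, the arm and bucket_lid above 1 N or contact force between any of the fingers, the arm and masher above 1 N or contact force between any of the fingers, the arm and turntable above 1 N).
It fails at once if the turntable is turned (rim moved by more than 18 mm) or a bystander is shifted by more than 12 mm (distance of turntable_rim from where it was at the start of the episode above 0.018 m or distance of any of timer_blue, timer_yellow, salt_dish, cruet, bucket_lid, masher from where it was at the start of the episode above 0.012 m).
It also fails if it takes over 38 s, if anything falls off the work surface, if the arm or the gripper's body presses on something with over 40 N, if the wrist force passes 120 N, or if a joint passes its speed limit or range.

## Robot

A 6-joint arm with a two-finger parallel gripper is mounted at the origin on the work surface. World frame = base frame: x ahead of the robot, y to its left, z up, the work surface at z = 0. Lengths are in m, angles in rad, forces in N, time in s.
With the tool pointing down it reaches from about 0.4 to 0.925 m from the base axis. Payload 12.5 kg.
Tool frame: the origin (TCP) lies midway between the tips of the shut fingers; the grasp point (between the pads) lies 19 mm behind it; z points along the fingers, y is the direction in which the jaws open and shut (so a half turn about z gives the same grasp; the last joint's range is limited). The gripper opens to 95 mm and grips with 3 to 60 N. Pads are 20 mm wide; open, the fingers measure 119 mm over their backs; the gripper's body (75 mm by 180 mm) begins 59 mm behind the grasp point.
Start: joints at [1.228, 0.491, 1.559, -0, 1.092, -0.106], TCP at [0.147, 0.608, 0.215] pointing down, gripper open.
Joint ranges: [-3.1, 3.1], [-0.84, 2.19], [0.05, 2.79], [-1.13, 4.28], [0.06, 2.93], [-2.69, 2.69]. Speed limits (rad/s): [2.22, 2.22, 2.79, 3.14, 3.14, 3.14].

## Interface

Orientations are given as a unit quaternion [w, x, y, z].
In Python, from bench import robot gives the robot as it stands. The module is installed in compiled form; this text tells all that it offers.
- The arm moves only by the tool send_rows, never from a script. Its arguments are lists of equal length, an entry for each row: "dp": the shift along the world's x, y, z in units of 40 mm (1.0 is 40 mm), a list of three; "twist": the turn, a rotation vector about the world's x, y, z in units of 5 degrees (1.0 is 5 degrees), a list of three; "grip": the opening, from 0 (shut) to 1 (fully open). In form: {"dp": [[tx, ty, tz], ...], "twist": [[wx, wy, wz], ...], "grip": [grip, ...]}. A call has 1 to 20 rows; each row is the pose to reach, as a shift and turn from the pose commanded when the call began; what a row does not reach only later rows make up. A row lasts 1/10 s, in which the tool goes at most 50 mm and 8.59 degrees, less where a joint would pass 70% of its speed; a pose out of reach is approached as far as the arm can. A call with a gripper value outside its range is refused whole. The fingers move at their own pace and stop on an object; "grip_force" is the grip in N (left out, the last holds). Time passes only in rows, so rows that repeat a pose let the fingers close. It gives the time, the measured TCP pose, the force and the opening at its end, in the units of the state.
- robot.get_obs(): the state, without advancing time (a new reading comes with each control period).
- robot.grab_frame(name): name is "scene" or "top" or "wrist"; returns a dict with "frame" (384x512x3 uint8, red, green, blue), "fx", "fy", "cx", "cy" (pixels), "dist_coeffs" ([k1, k2, p1, p2, k3] as OpenCV has them; the pictures are not rectified), "extrinsics" (4x4, takes a point from camera to world coordinates); the wrist camera has in their place "hand_eye" (4x4, takes a point from camera to tool coordinates, whose origin is the TCP and whose axes are the flange's). Camera axes: x right, y up, looking along -z (the intrinsics and any distortion apply to the point x, -y, -z); pixel columns grow to the right and rows downward; lengths in m; the calibration is good to about 2 mm. A picture is of the moment at which its call begins: read the wrist's pose just before it. There is no depth.
- robot.close_job(): hands the job in, once; it reports no verdict.
The state is a dict: "clock": time; "joints": joint angles; "qd": joint speeds; "effort": joint torques, N m; "tcp_pos": TCP position; "ee_rot": TCP orientation; "contact_force": force on the tool from outside, world axes, zero at the start; "moment": the same for the moment, N m; "grip_width": opening from 0.0 (shut) to 1.0 (fully open).
Only numpy, scipy, OpenCV 4.12 (cv2) and the standard library are available. Lean on these libraries where they do the work, as an engineer would, in place of code of your own. Each camera call takes 0.05 s, during which the arm holds its last target.

## Working session

There is one attempt and no reset: what is moved stays moved. The work goes in short steps, Python scripts to look and compute and a tool call to move; the robot and the scene stay as the last step left them, time stands still between calls to the robot, and variables do not carry over. Pictures are saved under pics/ and viewed, and the job is handed in when it is done.

Besides the shell and the picture viewer there is one more tool, called as name(argument=value, ...) on one line, values as JSON. send_rows: Moves the arm, as the interface text tells. Its arguments: {"type":"object","properties":{"dp":{"type":"array"},"twist":{"type":"array"},"grip":{"type":"array"},"grip_force":{"type":"number"}},"required":["dp","twist","grip"]}

```bash
mkdir -p pics; cat > h.py <<'E'
import numpy as np, cv2
from bench import robot
def grab(n,tag):
    o=robot.get_obs(); f=robot.grab_frame(n)
    cv2.imwrite(f'pics/{tag}.png',f['frame'][:,:,::-1])
    return o,f
E
python3 - <<'E'
from h import *
import pickle
d={}
for n in('scene','top','wrist'):
    o,f=grab(n,n+'0'); d[n]=(o,f)
pickle.dump(d,open('d0.pkl','wb'))
o=robot.get_obs();print(o)
for n in d:
    f=d[n][1];print(n,f['fx'],f['fy'],f['cx'],f['cy'],f['dist_coeffs'],np.round(np.array(f.get('extrinsics',f.get('hand_eye'))),3))
E
```

```text
{'clock': 0.15, 'joints': array([ 1.22841872e+00,  4.91417889e-01,  1.55931053e+00, -2.03872190e-05,
        1.09170053e+00, -1.05595420e-01]), 'qd': array([ 8.79642975e-05, -2.97709263e-03, -3.32074856e-03, -2.46798578e-03,
        4.21927603e-05, -9.82185672e-05]), 'effort': array([ 1.98653375e-03, -6.12895274e+01, -2.58275217e+01,  6.92678313e-02,
        4.74024878e-02, -1.08889578e-04]), 'tcp_pos': array([0.14652969, 0.60739728, 0.21419761]), 'ee_rot': array([-8.40605005e-05,  1.18110037e-01,  9.93000425e-01, -4.09712345e-04]), 'contact_force': array([-0.27322366,  0.40706466,  0.68724885]), 'moment': array([-0.02208631, -0.00494347, -0.01442746]), 'grip_width': 0.9999157218517684}
scene 410.79228964024526 410.79228964024526 258.0267489891284 185.52736106896674 [-0.02965802  0.          0.          0.          0.        ] [[ 0.038 -0.744  0.667  1.273]
 [ 0.999  0.034 -0.019 -0.016]
 [-0.009  0.668  0.745  0.953]
 [ 0.     0.     0.     1.   ]]
top 354.35997140646816 354.35997140646816 255.44019154632093 189.5135436609421 [-0.0924991  0.         0.         0.         0.       ] [[-1.400e-02  9.930e-01 -1.180e-01  3.660e-01]
 [-1.000e+00 -1.400e-02 -0.000e+00 -1.000e-03]
 [-2.000e-03  1.180e-01  9.930e-01  1.161e+00]
 [ 0.000e+00  0.000e+00  0.000e+00  1.000e+00]]
wrist 321.4473704521507 321.4473704521507 256.534955646024 193.59119856917764 [-0.08866382  0.          0.          0.          0.        ] [[ 0.     0.966  0.26   0.072]
 [ 1.     0.    -0.001 -0.   ]
 [-0.001  0.26  -0.966 -0.17 ]
 [ 0.     0.     0.     1.   ]]
```

View pics/scene0.png

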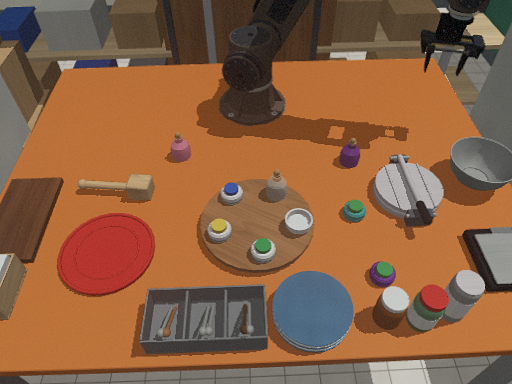

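View pics/top0.png

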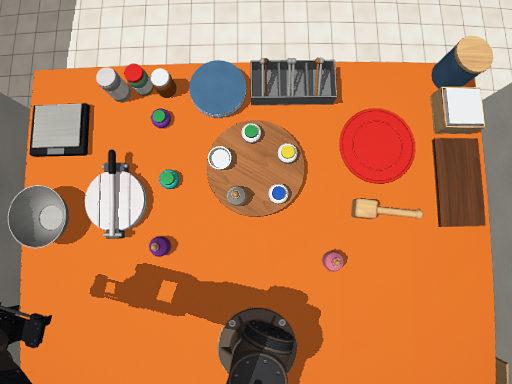

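View pics/wrist0.png

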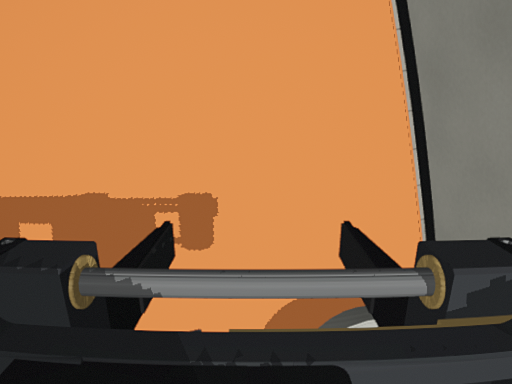

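The green timer on the turntable is at about (263,246) in the scene view and (251,132) in the top view. The look-alikes with purple and turquoise housings are off the turntable. The wrist view shows only bare table. Next I'll triangulate.

```bash
cat >> h.py <<'E'
def ray(f,uv,T=None):
    K=np.array([[f['fx'],0,f['cx']],[0,f['fy'],f['cy']],[0,0,1]])
    p=cv2.undistortPoints(np.array([[uv]],float),K,np.array(f['dist_coeffs'],float))[0,0]
    T=np.array(f['extrinsics']) if T is None else T
    d=T[:3,:3]@np.array([p[0],-p[1],-1]); return T[:3,3],d/np.linalg.norm(d)
def plane(c,d,z): return c+d*(z-c[2])/d[2]
def tri(r1,r2):
    (a,u),(b,v)=r1,r2
    s=np.linalg.lstsq(np.c_[u,-v],b-a,rcond=None)[0]
    p,q=a+u*s[0],b+v*s[1]; return (p+q)/2,np.linalg.norm(p-q)
def blobs(img,kind,minA=25):
    h=cv2.cvtColor(img,cv2.COLOR_RGB2HSV)
    lo,hi={'green':((50,90,40),(80,255,255)),'blue':((108,120,60),(125,255,255)),'yellow':((22,130,100),(34,255,255))}[kind]
    m=cv2.inRange(h,lo,hi); n,_,st,ce=cv2.connectedComponentsWithStats(m)
    return [(np.round(ce[i],1),st[i][2:].tolist()) for i in range(1,n) if st[i,4]>=minA]
def wristT(o,f):
    from scipy.spatial.transform import Rotation as R
    q=o['ee_rot'];T=np.eye(4);T[:3,:3]=R.from_quat([q[1],q[2],q[3],q[0]]).as_matrix();T[:3,3]=o['tcp_pos']
    return T@np.array(f['hand_eye'])
E
python3 - <<'E'
from h import *
import pickle
d=pickle.load(open('d0.pkl','rb'))
for k in('green','blue','yellow'):
    for n in('scene','top'):
        f=d[n][1]
        for b in blobs(f['frame'],k): print(k,n,b[0],b[1],np.round(plane(*ray(f,b[0]),.072),3))
E
```

```text
green scene [500.   13.7] [27, 36, 647] [-0.542  1.178  0.072]
green scene [355.5 205. ] [14, 11, 122] [0.568 0.272 0.072]
green scene [262.8 245.1] [16, 15, 177] [0.688 0.011 0.072]
green scene [384.3 268.6] [17, 14, 180] [0.77  0.304 0.072]
green top [138.7  81.2] [19, 14, 49] [0.859 0.377 0.072]
green top [158.9 115.7] [13, 12, 123] [0.739 0.306 0.072]
green top [250.7 130.9] [13, 13, 131] [0.682 0.012 0.072]
green top [167.3 177.8] [13, 13, 133] [0.536 0.274 0.072]
blue scene [13.5 22.4] [35, 45, 812] [-0.584 -1.087  0.072]
blue scene [31.7 23.8] [11, 12, 29] [-0.562 -0.995  0.072]
blue scene [90.1 63.1] [37, 8, 164] [-0.204 -0.639  0.072]
blue scene [230.9 187.7] [13, 10, 111] [ 0.488 -0.072  0.072]
blue top [278.1 192.5] [13, 14, 135] [ 0.485 -0.071  0.072]
yellow scene [218.5 225.2] [15, 14, 163] [ 0.62  -0.104  0.072]
yellow top [287.3 151.5] [14, 14, 132] [ 0.614 -0.102  0.072]
```

send_rows(dp=[[13.4, -14.9, 0], [13.4, -14.9, 0], [13.4, -14.9, 0], [13.4, -14.9, 0], [13.4, -14.9, 0], [13.4, -14.9, 0], [13.4, -14.9, 0], [13.4, -14.9, 0], [13.4, -14.9, 0], [13.4, -14.9, 0], [13.4, -14.9, 0], [13.4, -14.9, 0], [13.4, -14.9, 0], [13.4, -14.9, 0], [13.4, -14.9, 0], [13.4, -14.9, 0], [13.4, -14.9, 0], [13.4, -14.9, 0], [13.4, -14.9, 0], [13.4, -14.9, 0]], twist=[[0, 0, 0], [0, 0, 0], [0, 0, 0], [0, 0, 0], [0, 0, 0], [0, 0, 0], [0, 0, 0], [0, 0, 0], [0, 0, 0], [0, 0, 0], [0, 0, 0], [0, 0, 0], [0, 0, 0], [0, 0, 0], [0, 0, 0], [0, 0, 0], [0, 0, 0], [0, 0, 0], [0, 0, 0], [0, 0, 0]], grip=[0, 0, 0, 0, 0, 0, 0, 0, 0, 0, 0, 0, 0, 0, 0, 0, 0, 0, 0, 0])

```text
clock: 2.15
tcp_pos: [0.6819, 0.0129, 0.215]
ee_rot: [-0.0, 0.117, 0.993, 0.0]
contact_force: [0.5, -0.0, -0.4]
grip_width: 0.005
```

```bash
python3 - <<'E'
from h import *
import pickle
d=pickle.load(open('d0.pkl','rb'))
o,f=grab('wrist','wrist1'); print(o['clock'],o['tcp_pos'],o['ee_rot'],o['contact_force'],o['grip_width'],np.abs(o['qd']).max())
T=wristT(o,f)
bs=blobs(f['frame'],'green')
for b in bs:
    print(b, np.round(plane(*ray(f,b[0],T),.072),4))
b=max(bs,key=lambda b:b[1][2])
s=ray(d['scene'][1],[262.8,245.1]);t=ray(d['top'][1],[250.7,130.9]);w=ray(f,b[0],T)
for r in((s,t),(s,w),(t,w)): print([np.round(x,4) for x in tri(*r)])
E
```

```text
2.15 [0.68194145 0.01285391 0.21496795] [-2.94501083e-05  1.17433712e-01  9.93080718e-01  9.67478300e-05] [ 0.47803016 -0.00154756 -0.4401915 ] 0.004558609177437507 0.005691446809283685
(array([474.5,   4.3]), [37, 12, 309]) [0.5626 0.2522 0.072 ]
(array([506.3, 174. ]), [12, 32, 298]) [0.7346 0.2715 0.072 ]
(array([254.5, 184.3]), [40, 40, 1266]) [0.6841 0.0105 0.072 ]
[array([0.6842, 0.0114, 0.0661]), np.float64(0.0006)]
[array([0.6851, 0.0106, 0.0676]), np.float64(0.0008)]
[array([0.6835, 0.011 , 0.0712]), np.float64(0.0019)]
```

View pics/wrist1.png

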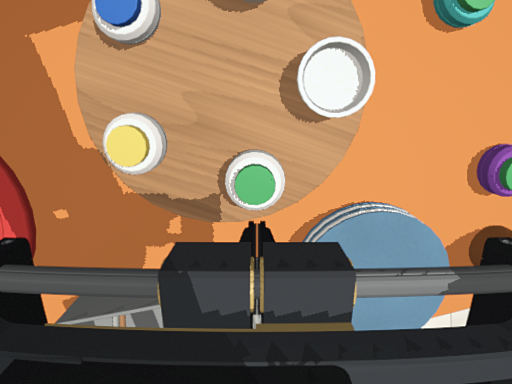

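The wrist view shows the green button at (254,184), unobstructed, with its centre at about (0.684, 0.011) and its top at about 0.07. I'll descend to just above it.

send_rows(dp=[[0.05, -0.05, -0.8], [0.05, -0.05, -1.6], [0.05, -0.05, -2.4], [0.05, -0.05, -2.9], [0.05, -0.05, -3.2], [0.05, -0.05, -3.35], [0.05, -0.05, -3.35], [0.05, -0.05, -3.35]], twist=[[0, 0, 0], [0, 0, 0], [0, 0, 0], [0, 0, 0], [0, 0, 0], [0, 0, 0], [0, 0, 0], [0, 0, 0]], grip=[0, 0, 0, 0, 0, 0, 0, 0])

```text
clock: 3.0
tcp_pos: [0.685, 0.0097, 0.0818]
ee_rot: [0.001, 0.118, 0.993, 0.0]
contact_force: [0.3, 0.1, 0.3]
grip_width: 0.005
```

```bash
python3 - <<'E'
from h import *
o,f=grab('wrist','wrist2');grab('scene','scene2'); print(o['clock'],o['tcp_pos'],o['contact_force'])
a=cv2.imread('pics/wrist2.png');b=cv2.imread('pics/scene2.png')[180:320,160:360]
b=cv2.resize(b,None,fx=2.5,fy=2.5);c=np.zeros((600,768,3),np.uint8)
c[:350,:500]=b; c[350:600,:512]=a[100:350]
cv2.imwrite('pics/both2.png',c)
E
```

```text
3.0 [0.68504471 0.00972379 0.08175868] [0.29727874 0.13712921 0.28701341]
```

View pics/both2.png

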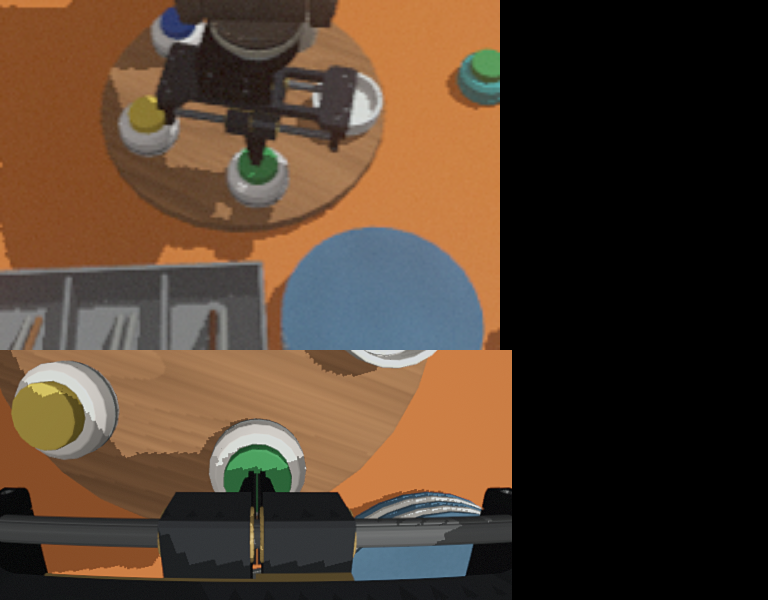

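The fingertips are centred over the green button and about 10 mm above it, with the neighbouring items clear. I'll press slowly and watch the force.

send_rows(dp=[[0, 0, -0.1], [0, 0, -0.2], [0, 0, -0.25], [0, 0, -0.3], [0, 0, -0.33], [0, 0, -0.33]], twist=[[0, 0, 0], [0, 0, 0], [0, 0, 0], [0, 0, 0], [0, 0, 0], [0, 0, 0]], grip=[0, 0, 0, 0, 0, 0])

```text
clock: 3.7
tcp_pos: [0.6846, 0.0096, 0.0675]
ee_rot: [0.0, 0.118, 0.993, 0.0]
contact_force: [-1.5, 0.4, 3.4]
grip_width: 0.003
```

At 4.5 mm in the spring should push back with 3.35 N, and the reading is 3.4 N. I'll go about 1.8 mm deeper and hold.

send_rows(dp=[[0, 0, -0.03], [0, 0, -0.05], [0, 0, -0.05], [0, 0, -0.05], [0, 0, -0.05], [0, 0, -0.05], [0, 0, -0.05], [0, 0, -0.05], [0, 0, -0.05], [0, 0, -0.05], [0, 0, -0.05], [0, 0, -0.05], [0, 0, -0.05], [0, 0, -0.05]], twist=[[0, 0, 0], [0, 0, 0], [0, 0, 0], [0, 0, 0], [0, 0, 0], [0, 0, 0], [0, 0, 0], [0, 0, 0], [0, 0, 0], [0, 0, 0], [0, 0, 0], [0, 0, 0], [0, 0, 0], [0, 0, 0]], grip=[0, 0, 0, 0, 0, 0, 0, 0, 0, 0, 0, 0, 0, 0])

```text
clock: 5.1
tcp_pos: [0.6846, 0.0096, 0.0655]
ee_rot: [0.0, 0.118, 0.993, 0.0]
contact_force: [-1.2, 0.1, 5.9]
grip_width: 0.002
```

It held at 5.9 N and z = 0.0655 for well over a second. Now I'll release and retreat straight up.

send_rows(dp=[[0, 0, 0.1], [0, 0, 0.25], [0, 0, 0.5], [0, 0, 0.5], [0, 0, 0.5], [0, 0, 0.5], [0, 0, 1.0], [0, 0, 2.0], [0, 0, 3.0], [0, 0, 3.8], [0, 0, 3.8], [0, 0, 3.8], [0, 0, 3.8]], twist=[[0, 0, 0], [0, 0, 0], [0, 0, 0], [0, 0, 0], [0, 0, 0], [0, 0, 0], [0, 0, 0], [0, 0, 0], [0, 0, 0], [0, 0, 0], [0, 0, 0], [0, 0, 0], [0, 0, 0]], grip=[0, 0, 0, 0, 0, 0, 0, 0, 0, 0, 0, 0, 0])

```text
clock: 6.4
tcp_pos: [0.684, 0.0096, 0.2159]
ee_rot: [-0.001, 0.118, 0.993, 0.0]
contact_force: [-0.6, -0.8, -0.1]
grip_width: 0.005
```

```bash
python3 - <<'E'
from h import *
o,f=grab('wrist','wrist3'); T=wristT(o,f)
print(o['clock'],o['tcp_pos'],o['contact_force'],np.abs(o['qd']).max())
for b in blobs(f['frame'],'green'): print(b,np.round(plane(*ray(f,b[0],T),.072),4))
_,s=grab('scene','scene3')
for k in('green','blue','yellow'):
    for b in blobs(s['frame'],k): print(k,b)
E
```

```text
6.4 [0.68403407 0.00959509 0.21594152] [-0.56181765 -0.78484701 -0.12740997] 0.008173564343715852
(array([475.9,   3.4]), [34, 10, 234]) [0.5639 0.2516 0.072 ]
(array([507.1, 171.6]), [11, 31, 239]) [0.7347 0.2699 0.072 ]
(array([257.2, 181.6]), [40, 40, 1257]) [0.684  0.0104 0.072 ]
green (array([475. ,   4.9]), [14, 11, 107])
green (array([499.9,  13.7]), [27, 36, 650])
green (array([355.5, 205. ]), [14, 11, 122])
green (array([262.6, 245.2]), [16, 15, 182])
green (array([384.3, 268.6]), [17, 14, 181])
blue (array([17., 24.]), [41, 45, 1035])
blue (array([88.8, 63.1]), [37, 8, 120])
blue (array([231. , 191.2]), [12, 6, 53])
yellow (array([218.5, 225.4]), [15, 15, 170])
```

View pics/wrist3.png

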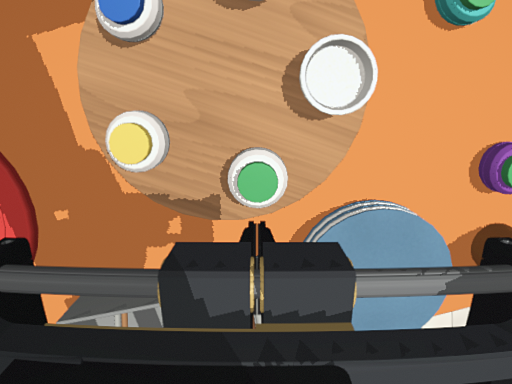

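The green button is back up at (257,182), the same size as before, and its position works out to within 0.1 mm of the earlier one. Everything else is where it was. The hand is about 145 mm above, so I'm handing in.

```bash
python3 -c "
from bench import robot
print(robot.close_job())"
```

```text
the job is handed in; nothing more can be done
None
```

I pressed the green timer's button from above with the shut fingers, held it in for more than a second, let it spring back and drew the hand straight up. I handed the job in at about 6.5 s; no verdict was reported.

- **Press:** the fingertips went down to 0.0655 m, which is about 6.5 mm in if the button's top stands at 72 mm as stated. They held there for about 1.3 s.
- **Force:** at 4.5 mm in it read 3.4 N, as the spring should give. At the hold it read 5.9 N where I expected about 4.6 N, so the button may have been at its stop or the sensor reads a little high. Both are far below the 20 N limit.
- **Height measurement:** pairing the camera views put the button's top at 66 to 71 mm instead of 72 mm. The colour patches include part of the button's side, which would explain the low readings.
- **Last checks:** the button looked fully up, and its measured position had moved by only about 0.1 mm. The TCP was about 144 mm above the button's top, and the wrist force was within sensor noise, under 1 N. The yellow timer stayed put in the scene view to a fraction of a pixel. The blue timer was partly hidden by the arm there, but it and the salt dish looked unmoved in the wrist view. I did not measure the other things again.

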